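# Open the caterer's chest by its pop-out T-handle

## Task

Open the aluminium utensil chest: push its release button gently so that the T-handle pops out of its slot, then turn the handle counter-clockwise until you feel the latch come up against its stop, without wrenching it or pulling at the lid while it is still latched. Then raise the lid at least 40 degrees so that it stays standing open, let go of everything, and leave the mug, the lemon and the tin round the chest where they are.

Things in the scene. Friction and masses are not known exactly. Their poses are not given: they have to be found in the camera images.
- chest: Shut aluminium chest, 200 mm deep (its x), 280 mm wide (its y), lid top 124 mm above the worktop; heavy, it stays put. Origin: centre of its underside, z up; its -x side is the front, its lid hinges at the back (+x). The steel latch plate on the lid (134 mm along y, 52 mm along x, top at 128 mm) reaches from the handle's stem 84 mm to -y and 50 mm to +y. Stem at chest x = -40 mm, y = 0.
- button_top (a point): Centre of the top of the black round release button (18 mm across) on the latch plate, 62 mm to the chest's -y side of the handle's stem. At rest its top stands 11 mm above the plate. Pressed straight down it starts to give at about 2 N and meets about 6 N at its full travel of 7 mm; the handle is let go after about 4 mm. It springs back. Axes: those of the lid.
- button: The same release button (its pressing force is what the rule on the button speaks of). Origin: 11 mm below its top.
- tee_bar (a point): Centre of the T-handle's crossbar: a black bar 64 mm long (this point's y), 14 mm wide (its x), 13 mm high (its z) on an 11 mm round stem. At first it lies sunk in a slot of 72 x 20 mm, its top 1 mm below the latch plate, where it cannot be gripped. Popped out, its centre stands 22.5 mm and its underside 16 mm above the plate. The point rises, turns and tilts with the bar.
- tee (a joint): How far the T-handle has popped out (m): 0 sunk in its slot and caught, 0.030 fully out, held there by a spring of about 7 N.
- latch (a joint): Turn of the T-handle about its stem (rad): 0 at the start, bar along the chest's y; grows counter-clockwise from above. Blocked while sunk; friction 0.1 N m, stays where left. Between 0.9 and 1.5 rad the tongue meets a solid stop; the keeper is adjustable, so the place differs each time and cannot be seen. The lid is free only in the last 0.1 rad before the stop.
- tongue: Flat steel latch tongue on the lower end of the handle's stem, inside the chest under the lid, unseen while it is shut; its free end lies 48 mm from the stem and points to the front (chest -x) at turn 0. Origin on the stem's axis, 64 mm above the worktop with the lid shut.
- keeper: Bracket inside the chest's front wall, with the plate that the tongue hooks under and the stop that ends its turn. Origin on the stem's axis at the height of the worktop. More than 20 N between tongue and keeper would bend them; 20 N is a turning moment of 0.8 N m on the handle at the stop, or a pull of 20 N upwards on the latched handle.
- lid (a joint): Opening angle of the lid (rad), 0 shut, 1.2 fully open. Stiff friction hinges hold it wherever it is left; it takes about 6 N upwards at the handle to raise it.
- lid_hinge (a point): Middle of the lid's hinge line, at the chest's back, 102 mm above the worktop and 141 mm behind the handle's stem; the hinge line runs along the chest's y.
- lid_front (a point): Middle of the lid's top front edge, 207 mm in front of the hinge line (moves with the lid, whose front skirt hangs 25 mm below this point).
- mug_a: White dotted mug, 91 mm high, 80 mm across, on the worktop left of the chest, near the chopping board. Leave it where it is. Origin under its middle.
- lemon: Lemon, 83 x 58 mm, on the worktop in front of the chest (its -x side). Leave it where it is.
- tin_beans: Low tin, 75 mm across, 58 mm high, on the worktop in front of the chest (its -x side). Leave it where it is.

How it is judged:
By the outcome, as a careful person would: the job done as asked, in the order asked, and still so for the second after the job is handed in, with the robot touching nothing.
It also fails if it takes over 67 s, if anything falls off the work surface, if the arm or the gripper's body presses on something with over 40 N, if the wrist force passes 120 N, or if a joint passes its speed limit or range.

## Robot

A 6-joint arm with a two-finger parallel gripper is mounted at the origin on a cart in front of the work surface, level with it; the furniture and walls round the work are solid. World frame = base frame: x ahead of the robot, y to its left, z up, the work surface at z = 0. Lengths are in mm, angles in rad, forces in N, time in s.
With the tool pointing down it reaches from about 350 to 875 mm from the base axis. Payload 4.2 kg.
Tool frame: the origin (TCP) lies on the mounting face of the last link; the fingertips stand 173 mm ahead of it and the grasp point (between the pads) lies 155 mm ahead of it; z points along the fingers, y is the direction in which the jaws open and shut (so a half turn about z gives the same grasp; the last joint's range is limited). The gripper opens to 85 mm and grips with 20 to 120 N. Pads are 22 mm wide; open, the fingers measure 114 mm over their backs; the gripper's body (76 mm by 85 mm) begins 54 mm behind the grasp point. The pads swing forward as they close: fully open they stand 13 mm farther back than shut.
Start: joints at [-0.9, 0.385, 0.008, 0, -1.194, -0.259], TCP at [250.175, -572.724, 404.712] pointing down, gripper open.
Joint ranges: [-3.14, 3.14], [-1.21, 2.06], [-1.07, 1.41], [-3.16, 2.05], [-2.99, -0.16], [-3.1, 3.1]. Speed limits (rad/s): [2.79, 2.79, 3.14, 3.14, 3.14, 3.14].

## Interface

Orientations are given as a unit quaternion [x, y, z, w].
In Python, from bench import arm gives the robot as it stands. The module is installed in compiled form; this text tells all that it offers.
- The arm moves only by the tool play_rows, never from a script. Its argument "moves" is a list of rows, each a list of 3 entries, a list of its own where there are three numbers: the shift along the world's x, y, z in units of 30 cm (1.0 is 30 cm), then the turn about the world's z in units of 30 degrees (1.0 is 30 degrees), then the gripper's target within -1 to 1 (shut at 1, half-way at 0, fully open at -1). In form: [[[x, y, z], turn, jaw], ...]. A call has 1 to 12 rows; each row is the pose to reach, as a shift and turn from the pose measured when the call began; what a row does not reach only later rows make up. A row lasts 1/8 s, in which the tool goes at most 62.5 mm and 10.7 degrees, less where a joint would pass 70% of its speed; a pose out of reach is approached as far as the arm can. A call with a number of a shift or a turn outside -1 to 1 is refused whole. A call with a gripper value outside its range is refused whole. The fingers move at their own pace and stop on an object; the grip force is fixed at half the most. Time passes only in rows, so rows that repeat a pose let the fingers close. It gives the time, the measured TCP pose, the force and the opening at its end, in the units of the state.
- arm.read_state(): the state, without advancing time (a new reading comes with each control period).
- arm.get_image(name): name is "scene" or "top" or "wrist"; returns a dict with "pixels" (384x512x3 uint8, red, green, blue), "vfov" (degrees; the focal length in pixels is half the picture's height over the tangent of half this angle, whatever the lens; pixels are square), "cx", "cy" (the principal point, pixels), "xyz" and "rotation" of the camera in the world. Camera axes: x right, y up, looking along -z (the intrinsics and any distortion apply to the point x, -y, -z); pixel columns grow to the right and rows downward; lengths in mm; the calibration is good to about 2 mm. A picture is of the moment at which its call begins. There is no depth.
- arm.job_done(): hands the job in, once; it reports no verdict.
Trained networks look in a picture, given as the dict that the camera call returned (one of the last four; its "shot" number tells which), for a name from the list of things; names that differ only in an ending like _2 or _b are one class to them, and where a whole thing is asked for, a point or a joint stands for the part that bears it (a point fixed in the world has none). Each returns a list of dicts, best first, with "conf" (0 to 1); they miss things now and then, are a little off and sometimes report something else, mostly with a low value. They report only what shows in the picture. A call takes as long as a camera call.
- arm.look_for(name, picture): "centre" ([x, y, z] in mm, in world coordinates, good to about 4 mm: the middle of the surface that is visible of it).
The state is a dict: "clock": time; "joints": joint angles; "joint_vel": joint speeds; "joint_efforts": joint torques, N m; "position": TCP position; "ee_rot": TCP orientation; "contact_force": force on the tool from outside, world axes, zero at the start; "wrist_torque": the same for the moment, N m; "gripper_width": finger opening in mm.
Only numpy, scipy, OpenCV 4.12 (cv2) and the standard library are available. Lean on these libraries where they do the work, as an engineer would, in place of code of your own. Each camera call takes 0.05 s, during which the arm holds its last target.

## Working session

There is one attempt and no reset: what is moved stays moved. The work goes in short steps, Python scripts to look and compute and a tool call to move; the robot and the scene stay as the last step left them, time stands still between calls to the robot, and variables do not carry over. Pictures are saved under pics/ and viewed, and the job is handed in when it is done.

Besides the shell and the picture viewer there is one more tool, called after "Emit:" as name([rows], argument=value, ...), one row to a line, values as JSON. play_rows: Moves the arm, as the interface text tells. Shifts and turns lie within -1 to 1; 1 stands for 30 cm of shift or 30 degrees of turn. Its arguments: {"type":"object","properties":{"moves":{"type":"array"}},"required":["moves"]}

```bash
mkdir -p pics; ls; cat > h.py <<'E'
from bench import arm
import numpy as np, cv2
def shot(n,f):
    p=arm.get_image(n); cv2.imwrite('pics/'+f,p['pixels'][:,:,::-1]); return p
def K(p):
    f=192/np.tan(np.radians(p['vfov'])/2); return f
def ray(p,u,v):
    f=K(p); d=np.array([(u-p['cx'])/f,-(v-p['cy'])/f,-1.]); R=np.array(p['rotation']).reshape(3,3); return np.array(p['xyz']),R@d
def atz(p,u,v,z):
    o,d=ray(p,u,v); return o+d*(z-o[2])/d[2]
E
python3 - <<'E'
from h import *
for n in ['scene','top']:
    p=shot(n,n+'1.png'); print(n,{k:v for k,v in p.items() if k!='pixels'})
    for t in ['chest','button_top','tee_bar','mug_a','lemon','tin_beans','lid_hinge','lid_front']:
        try: print(t,[(np.round(d['centre']),round(d['conf'],2)) for d in arm.look_for(t,p)][:2])
        except Exception as e: print(t,e)
s=arm.read_state(); print(s)
E
```

```text
pics
scene {'vfov': 48.310924500192385, 'cx': 256.1599024586218, 'cy': 199.89197188775123, 'xyz': array([-384.03393811,  176.93282181,  656.90267165]), 'rotation': array([-0.27947907,  0.41961905,  0.71979398, -0.47718753]), 'shot': 1}
chest [(array([ 330., -274.,  124.]), 0.95)]
button_top [(array([454.,  36.,  60.]), 0.66), (array([ 378., -241.,  136.]), 0.41)]
tee_bar [(array([ 374., -295.,  127.]), 0.19)]
mug_a [(array([456.,  37.,  63.]), 0.86)]
lemon [(array([ 581., -231.,   47.]), 0.68)]
tin_beans [(array([ 501., -185.,   43.]), 0.66), (array([ 372., -292.,  128.]), 0.65)]
lid_hinge [(array([ 337., -271.,  124.]), 0.81)]
lid_front [(array([ 369., -292.,  126.]), 0.73)]
top {'vfov': 50.27311914620829, 'cx': 255.85249147352096, 'cy': 188.88417091006787, 'xyz': array([ 349.28201206, -179.59331522, 1056.27772784]), 'rotation': array([-0.05328054,  0.05614321,  0.70893009, -0.70101873]), 'shot': 2}
chest [(array([ 408., -304.,  128.]), 0.78)]
button_top [(array([ 415., -303.,  126.]), 0.44), (array([ 381., -242.,  143.]), 0.4)]
tee_bar [(array([ 411., -305.,  124.]), 0.61), (array(
[... 327 characters left out ...]
: array([-9.00413066e-01,  3.84637884e-01,  7.91555003e-03,  1.78777322e-05,
       -1.19399426e+00, -2.58607112e-01]), 'joint_vel': array([-9.63692183e-05,  3.98974350e-04,  1.78565862e-03,  4.80606596e-04,
        3.54728567e-05, -2.70268031e-04]), 'joint_efforts': array([ 5.63100730e-04, -3.92073727e+01,  1.88620001e+01,  4.19060692e+00,
       -2.75925322e-04,  3.22268420e-06]), 'position': array([ 250.16054791, -572.72105116,  404.75836242]), 'ee_rot': array([-2.04439778e-01,  9.78879143e-01, -3.93646975e-05,  1.04271416e-05]), 'contact_force': array([-0.09198519,  0.3384851 ,  0.43241883]), 'wrist_torque': array([0.01322358, 0.05408843, 0.02325382]), 'gripper_width': 85.42590729256727}
```

```bash
sed -i "s/R=np.array(p\['rotation'\]).reshape(3,3)/R=Rot.from_quat(p['rotation']).as_matrix()/; 1i from scipy.spatial.transform import Rotation as Rot" h.py
cat >> h.py <<'E'
class P(dict): pass
import pickle
E
python3 - <<'E'
from h import *
p=arm.get_image('top'); pickle.dump(p,open('top.pkl','wb'))
cv2.imwrite('pics/top_b.png',cv2.resize(p['pixels'][130:330,180:480,::-1],None,fx=2.6,fy=2.6,interpolation=cv2.INTER_CUBIC))
p=arm.get_image('scene'); pickle.dump(p,open('scene.pkl','wb'))
E
```

```text
(no output)
```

View pics/top1.png

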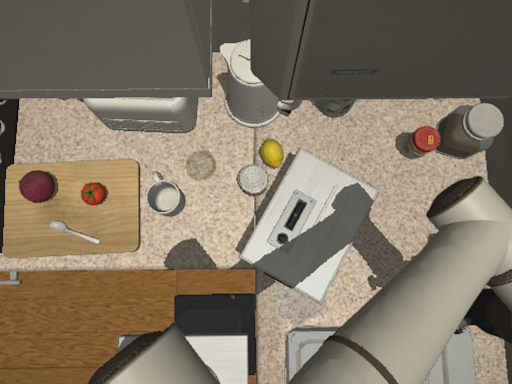

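View pics/scene1.png

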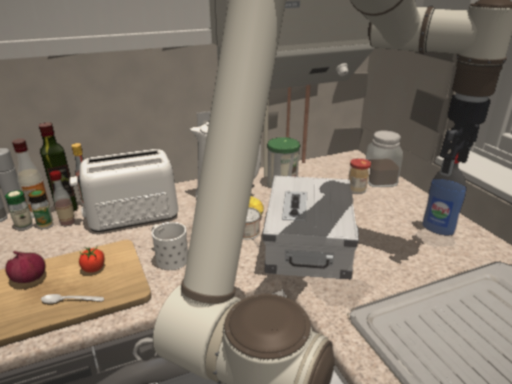

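View pics/top_b.png

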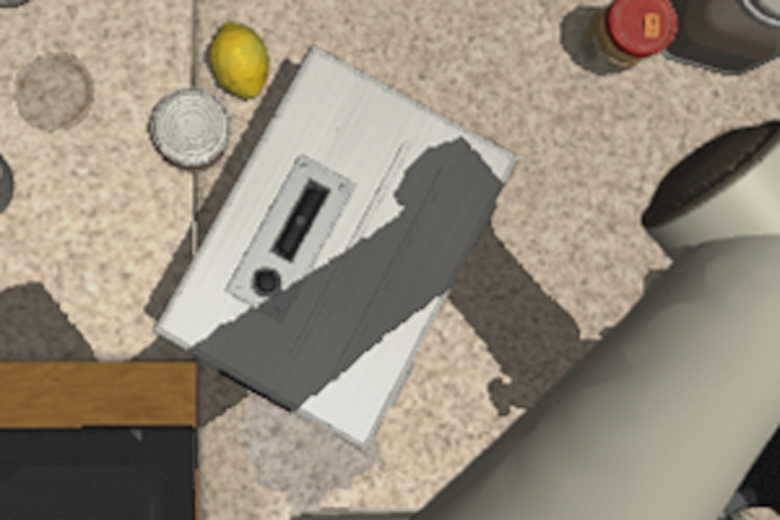

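```bash
python3 - <<'E'
from h import *
p=pickle.load(open('top.pkl','rb'))
f=lambda u,v,z: np.round(atz(p,180+(u+.5)/2.6-.5,130+(v+.5)/2.6-.5,z),1)
C=[f(u,v,124) for u,v in [(315,47),(517,157),(365,447),(155,330)]]
print(C,[np.linalg.norm(C[i]-C[(i+1)%4]) for i in range(4)])
st=f(302,220,127); b=f(267,281,139); print(st,b,np.linalg.norm((st-b)[:2]),np.degrees(np.arctan2(*(st-b)[[1,0]])))
for a,c in [(0,3),(1,2)]: print(np.degrees(np.arctan2(*(C[a]-C[c])[[1,0]])))
print('tin',f(190,128,58),'lemon',f(240,60,30))
q=pickle.load(open('scene.pkl','rb'))
cv2.imwrite('pics/scene_b.png',cv2.resize(q['pixels'][150:300,200:400,::-1],None,fx=4,fy=4,interpolation=cv2.INTER_CUBIC))
E
```

```text
[array([ 591.2, -290.8,  124. ]), array([ 488.9, -467.2,  124. ]), array([ 240.9, -323.4,  124. ]), array([ 341.2, -145.3,  124. ])] [np.float64(203.9172626336476), np.float64(286.6747983342798), np.float64(204.4008317008519), np.float64(289.2581027387133)]
[ 434.8 -274.6  127. ] [ 381.6 -242.   139. ] 62.393909959225994 -31.49921551763808
-30.199405175882184
-30.10681763044137
tin [ 530.2 -177.2   58. ] lemon [ 603.1 -227.3   30. ]
```

View pics/scene_b.png

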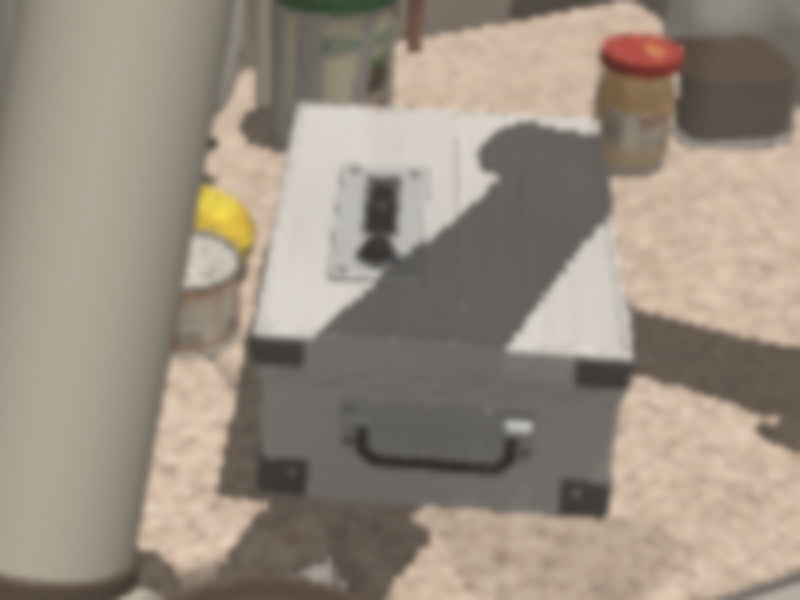

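Emit:
play_rows([
  [[0.05,0.12,0],-0.3,1],
  [[0.1,0.25,0],-0.6,1],
  [[0.16,0.4,0],-0.9,1],
  [[0.22,0.55,0],-0.9,1],
  [[0.22,0.55,0],-0.9,1],
])

```text
clock: 1.62
position: [316.8, -405.5, 405.4]
ee_rot: [0.028, 1.0, -0.0, 0.0]
contact_force: [0.7, -0.5, 0.1]
gripper_width: -0.3
```

Emit:
play_rows([
  [[0.07,0.18,-0.04],-0.3,1],
  [[0.14,0.36,-0.08],-0.6,1],
  [[0.216,0.545,-0.1],-0.9,1],
  [[0.216,0.545,-0.1],-0.9,1],
  [[0.216,0.545,-0.1],-0.9,1],
])

```text
clock: 2.25
position: [381.9, -242.2, 375.6]
ee_rot: [0.26, 0.966, -0.0, 0.001]
contact_force: [-0.3, 0.1, 0.8]
gripper_width: 0.1
```

```bash
python3 - <<'E'
from h import *
p=shot('wrist','w1.png'); pickle.dump(p,open('w1.pkl','wb'))
for t in ['button_top','tee_bar']: print(t,[(np.round(d['centre'],1),round(d['conf'],2)) for d in arm.look_for(t,p)][:2])
p=shot('top','t2.png'); pickle.dump(p,open('t2.pkl','wb'))
s=arm.read_state(); print(s['position'],s['ee_rot'],s['joints'],s['contact_force'],s['wrist_torque'])
E
```

```text
button_top [(array([ 379.8, -241.6,  140.1]), 0.73)]
tee_bar []
[ 381.33103982 -243.12044607  375.4454346 ] [ 2.61155749e-01  9.65296505e-01 -3.01282366e-04  4.91354512e-04] [-2.06232957e-01  1.14101074e-01 -4.40681389e-01  7.75151363e-04
 -1.01506786e+00 -1.89341071e+00] [-0.04012808 -0.11459451  0.46037536] [ 0.02048099  0.00450643 -0.00744085]
```

View pics/w1.png

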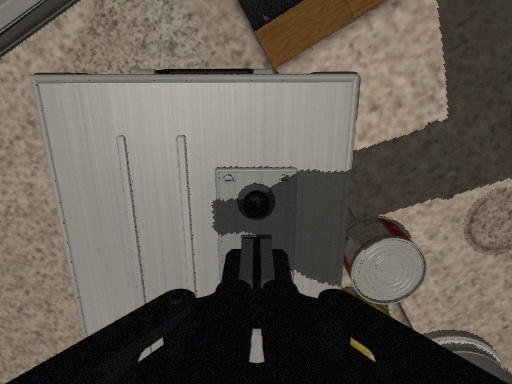

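```bash
python3 - <<'E'
from h import *
p=pickle.load(open('w1.pkl','rb'))
cv2.imwrite('pics/w1b.png',cv2.resize(p['pixels'][60:300,140:400,::-1],None,fx=2.4,fy=2.4,interpolation=cv2.INTER_CUBIC))
print(p['xyz'],p['vfov'],p['cx'],p['cy'])
print('btn',atz(p,256.5,201,139),'tip at256,237', [atz(p,u,v,128) for u,v in [(218,168),(297,169)]])
E
```

```text
[ 313.37865647 -203.3342075   347.04209887] 60.12440556232928 256.30561404708754 190.41479122501943
btn [ 378.28427878 -240.67406733  139.        ] tip at256,237 [array([ 348.00060242, -253.35000643,  128.        ]), array([ 375.51423884, -207.23981889,  128.        ])]
```

View pics/w1b.png

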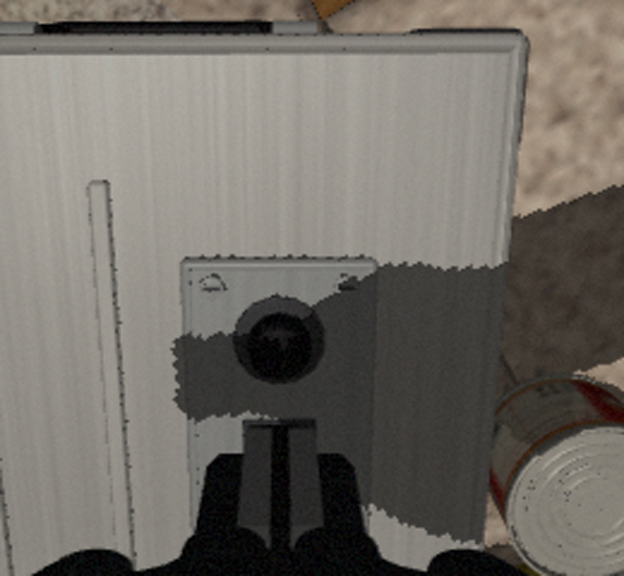

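Emit:
play_rows([
  [[-0.004,0.005,-0.1],0,1],
  [[-0.004,0.005,-0.18],0,1],
  [[-0.004,0.005,-0.18],0,1],
  [[-0.004,0.005,-0.18],0,1],
])

```text
clock: 2.95
position: [380.5, -242.3, 322.3]
ee_rot: [0.261, 0.965, -0.001, 0.001]
contact_force: [0.5, -0.6, -0.3]
gripper_width: 0.3
```

Emit:
play_rows([
  [[0,0,-0.01],0,1],
  [[0,0,-0.02],0,1],
  [[0,0,-0.02],0,1],
])

```text
clock: 3.32
position: [380.4, -242.2, 316.4]
ee_rot: [0.261, 0.965, -0.001, 0.001]
contact_force: [-0.2, -0.4, -0.2]
gripper_width: 0.4
```

Emit:
play_rows([
  [[0,0,-0.01],0,1],
  [[0,0,-0.01],0,1],
])

```text
clock: 3.58
position: [380.3, -242.2, 313.1]
ee_rot: [0.261, 0.965, -0.0, 0.001]
contact_force: [0.1, 0.0, -0.1]
gripper_width: -0.2
```

Emit:
play_rows([
  [[0,0,-0.007],0,1],
  [[0,0,-0.007],0,1],
])

```text
clock: 3.82
position: [380.6, -242.1, 311.5]
ee_rot: [0.261, 0.965, -0.001, 0.001]
contact_force: [-0.2, 1.0, 3.4]
gripper_width: 0.4
```

Emit:
play_rows([
  [[0,0,-0.006],0,1],
  [[0,0,-0.006],0,1],
])

```text
clock: 4.08
position: [380.6, -242.1, 310.3]
ee_rot: [0.261, 0.965, -0.001, 0.001]
contact_force: [-1.6, 2.1, 6.2]
gripper_width: 0.2
```

Emit:
play_rows([
  [[0,0,-0.005],0,1],
  [[0,0,-0.005],0,1],
])

```text
clock: 4.32
position: [380.6, -242.1, 309.4]
ee_rot: [0.261, 0.965, -0.001, 0.002]
contact_force: [-1.3, 1.7, 6.8]
gripper_width: -0.2
```

```bash
python3 - <<'E'
from h import *
p=shot('wrist','w2.png'); q=shot('scene','s2.png'); 
a=p['pixels'][60:330,140:400,::-1]; b=q['pixels'][130:300,200:400,::-1]
cv2.imwrite('pics/c2.png',np.hstack([cv2.resize(a,(400,415)),cv2.resize(b,(400,415))]))
s=arm.read_state(); print(s['position'],s['contact_force'],s['wrist_torque'])
E
```

```text
[ 380.56755009 -242.06534161  309.38672377] [-1.10565661  1.52107453  7.2120016 ] [ 0.61994417  0.3887327  -0.04168755]
```

View pics/c2.png

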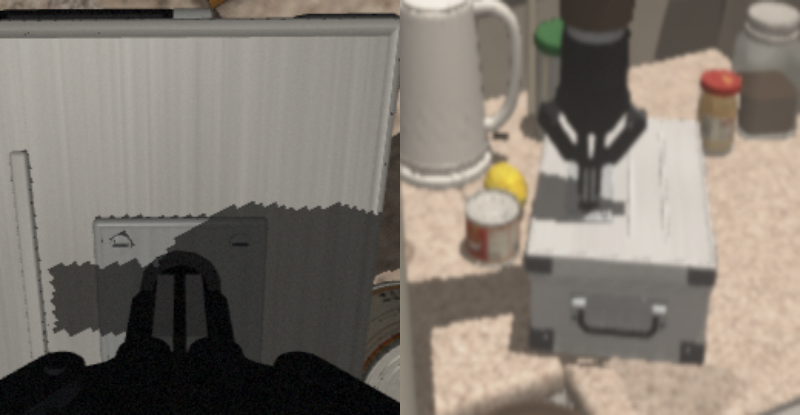

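Emit:
play_rows([
  [[0,0,-0.005],0,1],
  [[0,0,-0.005],0,1],
])

```text
clock: 4.68
position: [380.6, -242.0, 308.6]
ee_rot: [0.261, 0.965, -0.001, 0.002]
contact_force: [-1.8, 2.3, 7.3]
gripper_width: 0.2
```

Emit:
play_rows([
  [[0,0,-0.006],0,1],
  [[0,0,-0.006],0,1],
])

```text
clock: 4.92
position: [380.5, -242.0, 307.4]
ee_rot: [0.261, 0.965, -0.001, 0.002]
contact_force: [-0.4, 0.6, 4.1]
gripper_width: -0.3
```

Emit:
play_rows([
  [[0,0,0.04],0,1],
  [[0,0,0.15],0,1],
  [[-0.1,0.06,0.25],0,-1],
  [[-0.1,0.06,0.25],0,-1],
  [[-0.1,0.06,0.25],0,-1],
])

```text
clock: 5.55
position: [350.4, -224.0, 382.4]
ee_rot: [0.261, 0.965, -0.001, 0.002]
contact_force: [-0.4, 0.3, -1.0]
gripper_width: 54.4
```

```bash
python3 - <<'E'
from h import *
p=shot('wrist','w3.png'); pickle.dump(p,open('w3.pkl','wb'))
for t in ['button_top','tee_bar']: print(t,[(np.round(d['centre'],1),round(d['conf'],2)) for d in arm.look_for(t,p)][:2])
q=shot('top','t3.png'); pickle.dump(q,open('t3.pkl','wb'))
print('tee',[(np.round(d['centre'],1),round(d['conf'],2)) for d in arm.look_for('tee_bar',q)][:2])
s=arm.read_state(); print(s['position'],s['ee_rot'],s['contact_force'])
E
```

```text
button_top [(array([ 381.2, -237.9,  137.6]), 0.58), (array([473.6,   3.6,  11. ]), 0.27)]
tee_bar [(array([ 424.2, -271.2,  155.6]), 0.95)]
tee [(array([ 448.1, -278.2,  156.1]), 0.68)]
[ 350.87774578 -224.19060732  381.58133303] [ 2.60710264e-01  9.65416197e-01 -1.00464008e-03  8.45729330e-04] [ 0.23326851 -0.24837462  0.68755958]
```

View pics/w3.png

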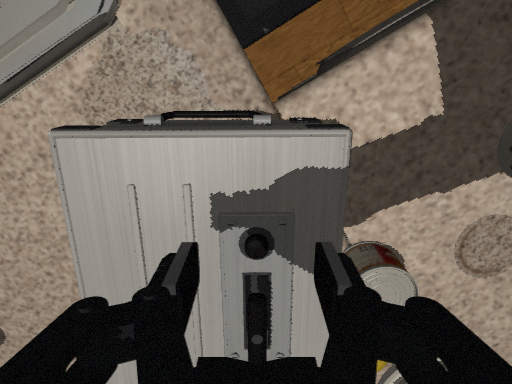

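View pics/t3.png

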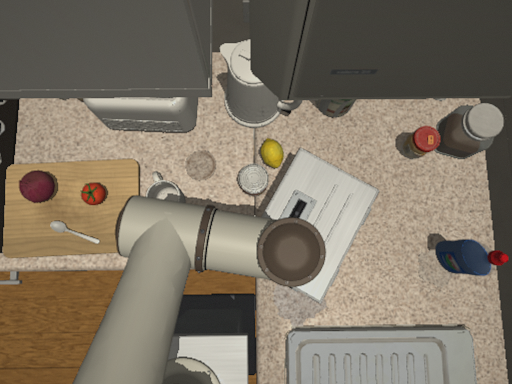

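```bash
python3 - <<'E'
from h import *
p=pickle.load(open('w3.pkl','rb'))
cv2.imwrite('pics/w3b.png',cv2.resize(p['pixels'][195:384,170:350,::-1],None,fx=3.1,fy=3.1,interpolation=cv2.INTER_CUBIC))
q=pickle.load(open('t3.pkl','rb'))
cv2.imwrite('pics/t3b.png',cv2.resize(q['pixels'][180:240,260:350,::-1],None,fx=8,fy=8,interpolation=cv2.INTER_CUBIC))
E
```

```text
(no output)
```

View pics/w3b.png

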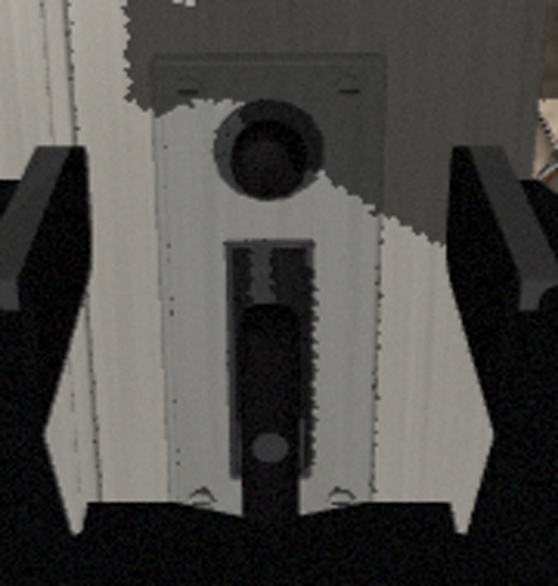

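View pics/t3b.png

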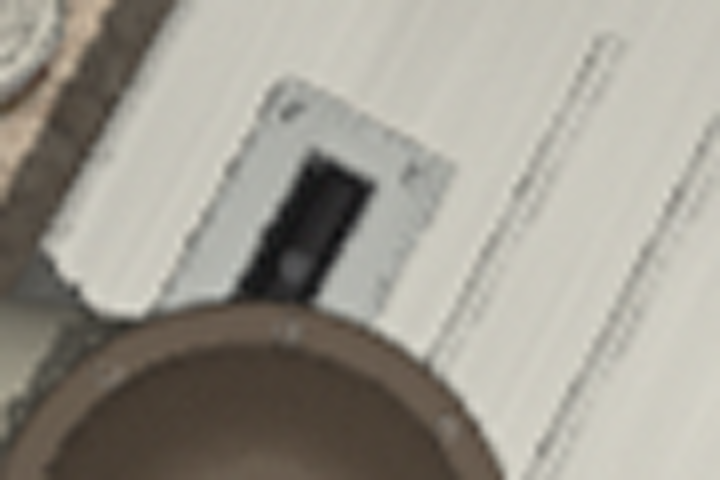

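```bash
python3 - <<'E'
from h import *
p=pickle.load(open('w3.pkl','rb'));q=pickle.load(open('t3.pkl','rb'))
print('wrist',atz(p,170+269.5/3.1-.5,195+447.5/3.1-.5,157), 'btn',atz(p,170+268.5/3.1-.5,195+160/3.1-.5,139))
print('end',atz(p,170+269.5/3.1-.5,195+305/3.1-.5,157))
print('top',atz(q,260+293.5/8-.5,180+263.5/8-.5,157))
# plate corners far end in top, far edge in wrist
C=[atz(q,260+(u+.5)/8-.5,180+(v+.5)/8-.5,128) for u,v in [(285,75),(456,162)]];print(C, np.mean(C,0)-50*np.array([.864,-.503,0]))
print(atz(p,170+155/3.1,195+57/3.1,128),atz(p,170+386/3.1,195+55/3.1,128))
E
```

```text
wrist [ 436.38096328 -274.68444069  157.        ] btn [ 379.2012361  -241.66791054  139.        ]
end [ 402.39105505 -254.90724462  157.        ]
top [ 436.14438566 -272.39371803  157.        ]
[array([ 493.09870735, -274.53361985,  128.        ]), array([ 467.38905341, -322.78110045,  128.        ])] [ 437.04388038 -273.50736015  128.        ]
[ 347.81918803 -253.99693141  128.        ] [ 374.82516452 -206.60126072  128.        ]
```

Emit:
play_rows([
  [[0.14,-0.083,0],0,-1],
  [[0.284,-0.165,0],0,-1],
  [[0.284,-0.165,0],0,-1],
  [[0.284,-0.165,-0.1],0,-1],
  [[0.284,-0.165,-0.2],0,-1],
  [[0.284,-0.165,-0.2],0,-1],
  [[0.284,-0.165,-0.2],0,-1],
])

```text
clock: 6.68
position: [436.3, -273.7, 322.5]
ee_rot: [0.26, 0.965, -0.001, 0.001]
contact_force: [-0.6, -1.0, 0.3]
gripper_width: 85.3
```

```bash
python3 - <<'E'
from h import *
p=shot('wrist','w4.png'); q=shot('top','t4.png'); 
s=arm.read_state(); print(s['position'],s['ee_rot'],s['contact_force'],s['joints'])
cv2.imwrite('pics/w4b.png',cv2.resize(p['pixels'][150:384,100:420,::-1],None,fx=2,fy=2))
E
```

```text
[ 436.39205906 -273.75783859  323.03668051] [ 0.26054125  0.96545951 -0.00113111  0.00221508] [-0.37076903 -0.14502011 -0.32767699] [-0.24426889  0.27680097 -0.37848221  0.00297061 -0.91112963 -1.85551006]
```

View pics/w4b.png

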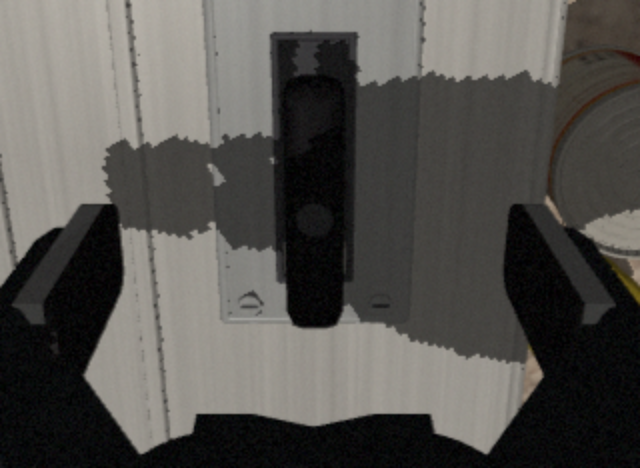

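Emit:
play_rows([
  [[0,0,-0.03],0,-1],
  [[0,0,-0.05],0,-1],
  [[0,0,-0.05],0,-0.2],
  [[0,0,-0.05],0,0.2],
  [[0,0,-0.05],0,0.5],
  [[0,0,-0.05],0,0.55],
])

```text
clock: 7.52
position: [436.4, -273.8, 308.2]
ee_rot: [0.261, 0.965, -0.001, 0.002]
contact_force: [0.7, 0.4, 0.3]
gripper_width: 19.1
```

Emit:
play_rows([
  [[0,0,0],0,0.65],
  [[0,0,0],0,1],
  [[0,0,0],0,1],
  [[0,0,0],0,1],
])

```text
clock: 8.02
position: [436.5, -273.8, 308.4]
ee_rot: [0.26, 0.965, -0.001, 0.002]
contact_force: [-1.0, 1.3, 1.8]
gripper_width: 12.6
```

```bash
cat > st.py <<'E'
from h import *
s=arm.read_state(); q=s['ee_rot']; y=Rot.from_quat(q).as_matrix()[:,1]
print(np.round(s['clock'],2),np.round(s['position'],1),'yaw %.2f'%np.degrees(np.arctan2(y[1],y[0])),'F',np.round(s['contact_force'],1),'T',np.round(s['wrist_torque'],3),'w',round(s['gripper_width'],1))
E
python3 st.py
```

```text
8.02 [ 436.5 -273.8  308.4] yaw 59.81 F [-1.   1.3  1.8] T [0.157 0.095 0.115] w 12.6
```

Emit:
play_rows([
  [[0,0,0],0.1,1],
  [[0,0,0],0.2,1],
  [[0,0,0],0.3,1],
  [[0,0,0],0.3,1],
])

```text
clock: 8.52
position: [436.5, -273.7, 308.4]
ee_rot: [0.184, 0.983, -0.001, 0.003]
contact_force: [1.1, 1.4, 1.3]
gripper_width: 12.6
```

```bash
python3 st.py
```

```text
8.52 [ 436.5 -273.7  308.4] yaw 68.77 F [1.1 1.4 1.3] T [0.401 0.053 0.039] w 12.6
```

Emit:
play_rows([
  [[0,0,0],0.15,1],
  [[0,0,0],0.3,1],
  [[0,0,0],0.45,1],
  [[0,0,0],0.6,1],
  [[0,0,0],0.75,1],
  [[0,0,0],0.9,1],
  [[0,0,0],1.0,1],
  [[0,0,0],1.0,1],
])

```text
clock: 9.52
position: [436.5, -273.2, 308.3]
ee_rot: [-0.076, 0.997, 0.0, 0.003]
contact_force: [-0.7, 6.1, 1.5]
gripper_width: 12.8
```

```bash
python3 st.py
```

```text
9.52 [ 436.5 -273.2  308.3] yaw 98.68 F [-0.7  6.1  1.5] T [1.406 0.01  0.068] w 12.8
```

Emit:
play_rows([
  [[0,0,0],0.08,1],
  [[0,0,0],0.16,1],
  [[0,0,0],0.24,1],
  [[0,0,0],0.3,1],
  [[0,0,0],0.3,1],
])

```text
clock: 10.15
position: [436.5, -273.1, 308.4]
ee_rot: [-0.153, 0.988, 0.001, 0.003]
contact_force: [-0.4, 4.5, 3.2]
gripper_width: 12.9
```

```bash
python3 st.py
```

```text
10.15 [ 436.5 -273.1  308.4] yaw 107.65 F [-0.4  4.5  3.2] T [ 1.244  0.13  -0.057] w 12.9
```

Emit:
play_rows([
  [[0,0,0],0,0.6],
  [[0,0,0],0,0],
  [[0,0,0],0,0],
  [[0,0,0],0.35,0],
  [[0,0,0],0.667,0],
  [[0,0,0],0.667,0],
])

```text
clock: 10.9
position: [436.5, -273.2, 308.3]
ee_rot: [-0.322, 0.947, 0.001, 0.002]
contact_force: [0.3, 0.2, 1.1]
gripper_width: 42.9
```

```bash
cat > push.py <<'E'
import sys
from h import *
S=np.array([436.5,-272.9])
def tgt(th,yaw,w,clear=0,r=26):
    bb=np.radians(-30.2+th); b=np.array([np.cos(bb),np.sin(bb)]); n=np.array([-b[1],b[0]])
    f=np.radians(yaw-90); e=np.array([np.cos(f),np.sin(f)]); m=np.array([-e[1],e[0]])
    return S+r*b-(7+clear)*n-11*e+w/2*m, n
if __name__=='__main__':
    th=float(sys.argv[1]); cl=float(sys.argv[2])
    s=arm.read_state(); y=Rot.from_quat(s['ee_rot']).as_matrix()[:,1]; yaw=np.degrees(np.arctan2(y[1],y[0]))
    t,n=tgt(th,yaw,s['gripper_width'],cl)
    F=s['contact_force']
    print(s['clock'],'yaw',yaw,'w',s['gripper_width'],'pos',s['position'],'F',F,'Fn',F[:2]@n,'T',s['wrist_torque'])
    print('shift units',(t-s['position'][:2])/300)
E
python3 push.py 47.9 4
```

```text
10.9 yaw 127.54049633957911 w 42.881161811163324 pos [ 436.47170682 -273.20454836  308.29980373] F [0.3187474  0.24598425 1.09279339] Fn 0.13742997408569996 T [0.06064695 0.01864502 0.06533722]
shift units [0.02118495 0.02676106]
```

Emit:
play_rows([
  [[0.01,0.013,-0.005],0,0],
  [[0.021,0.027,-0.005],0,0],
  [[0.021,0.027,-0.005],0,0],
])

```text
clock: 11.28
position: [443.1, -264.7, 306.8]
ee_rot: [-0.322, 0.947, 0.001, 0.002]
contact_force: [-0.3, 0.1, 0.7]
gripper_width: 42.4
```

```bash
python3 push.py 47.9 0; python3 push.py 49 0;python3 push.py 56 0; python3 - <<'E'
from h import *
p=shot('wrist','w5.png')
cv2.imwrite('pics/w5b.png',cv2.resize(p['pixels'][150:384,100:420,::-1],None,fx=2,fy=2))
E
```

```text
11.275 yaw 127.55148818172843 w 42.43243759942416 pos [ 443.11086147 -264.72881054  306.77901025] F [-0.3405424   0.07306179  0.70634681] Fn 0.17313930655051263 T [-0.00356557 -0.03311923 -0.04790077]
shift units [-0.00455011  0.0106039 ]
11.275 yaw 127.55148818172843 w 42.43243759942416 pos [ 443.11086147 -264.72881054  306.77901025] F [-0.3405424   0.07306179  0.70634681] Fn 0.17890902798354338 T [-0.00356557 -0.03311923 -0.04790077]
shift units [-0.00464574  0.01232434]
11.275 yaw 127.55148818172843 w 42.43243759942416 pos [ 443.11086147 -264.72881054  306.77901025] F [-0.3405424   0.07306179  0.70634681] Fn 0.213993549514158 T [-0.00356557 -0.03311923 -0.04790077]
shift units [-0.00602519  0.02319572]
```

View pics/w5b.png

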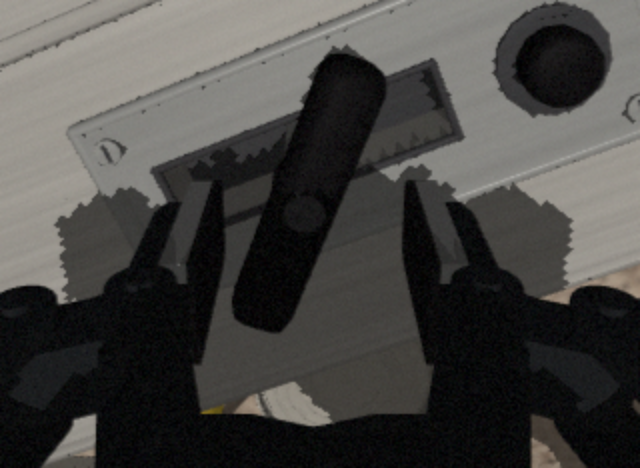

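Emit:
play_rows([
  [[-0.003,0.007,0],0,0],
  [[-0.005,0.0123,0],0,0],
  [[-0.005,0.0123,0],0,0],
])

```text
clock: 11.7
position: [441.5, -261.3, 306.9]
ee_rot: [-0.322, 0.947, 0.001, 0.003]
contact_force: [0.1, -2.1, 0.1]
gripper_width: 42.9
```

```bash
python3 push.py 52 0
```

```text
11.7 yaw 127.54551150544049 w 42.87607871768346 pos [ 441.4536945  -261.28885751  306.87733745] F [ 0.06085372 -2.05481019  0.1425924 ] Fn -1.930461249391806 T [-0.52069978 -0.08075183 -0.06099551]
shift units [2.63252590e-06 6.13094386e-03]
```

Emit:
play_rows([
  [[0,0.003,0],0,0],
  [[0,0.006,0],0,0],
  [[0,0.006,0],0,0],
])

```text
clock: 12.08
position: [441.4, -259.6, 306.9]
ee_rot: [-0.322, 0.947, 0.001, 0.002]
contact_force: [-0.1, -3.3, -1.5]
gripper_width: 42.7
```

Emit:
play_rows([
  [[-0.0005,0.003,0],0,0],
  [[-0.0005,0.003,0],0,0],
])

```text
clock: 12.32
position: [441.2, -258.7, 306.9]
ee_rot: [-0.322, 0.947, 0.001, 0.002]
contact_force: [0.1, -3.1, -1.3]
gripper_width: 42.4
```

Emit:
play_rows([
  [[-0.0005,0.003,0],0,0],
  [[-0.0005,0.003,0],0,0],
])

```text
clock: 12.58
position: [441.1, -257.7, 306.9]
ee_rot: [-0.322, 0.947, 0.001, 0.002]
contact_force: [0.2, -2.7, -1.2]
gripper_width: 42.9
```

```bash
python3 push.py 56 0;python3 push.py 58 0
```

```text
12.575 yaw 127.54297903305427 w 42.88499667164683 pos [ 441.08930393 -257.7158285   306.85238584] F [ 0.24810854 -2.70312938 -1.23332446] Fn -2.541662678622597 T [-0.91831357 -0.03595953 -0.07751035]
shift units [0.00025873 0.00042789]
12.575 yaw 127.54297903305427 w 42.88499667164683 pos [ 441.08930393 -257.7158285   306.85238584] F [ 0.24810854 -2.70312938 -1.23332446] Fn -2.5068513351212616 T [-0.91831357 -0.03595953 -0.07751035]
shift units [-0.00037825  0.00349525]
```

Emit:
play_rows([
  [[-0.0006,0.003,0],0,0],
  [[-0.0006,0.003,0],0,0],
])

```text
clock: 12.82
position: [440.9, -256.7, 306.8]
ee_rot: [-0.322, 0.947, 0.001, 0.002]
contact_force: [-0.2, -3.3, -0.5]
gripper_width: 42.7
```

Emit:
play_rows([
  [[-0.0006,0.003,0],0,0],
  [[-0.0006,0.003,0],0,0],
])

```text
clock: 13.08
position: [440.7, -255.8, 306.8]
ee_rot: [-0.322, 0.947, 0.001, 0.002]
contact_force: [0.2, -3.1, -1.7]
gripper_width: 42.4
```

Emit:
play_rows([
  [[-0.0007,0.003,0],0,0],
  [[-0.0007,0.003,0],0,0],
])

```text
clock: 13.32
position: [440.4, -254.8, 306.8]
ee_rot: [-0.322, 0.947, 0.001, 0.002]
contact_force: [-0.3, -3.5, -0.9]
gripper_width: 43.0
```

```bash
python3 push.py 62 0;python3 push.py 64 0
```

```text
13.325 yaw 127.55029851635713 w 42.984654084083864 pos [ 440.40828837 -254.80544831  306.83368735] F [-0.3159516  -3.46654265 -0.92235665] Fn -2.779696738595623 T [-0.98559213  0.02294664 -0.0829031 ]
shift units [ 1.93146935e-04 -2.48902667e-05]
13.325 yaw 127.55029851635713 w 42.984654084083864 pos [ 440.40828837 -254.80544831  306.83368735] F [-0.3159516  -3.46654265 -0.92235665] Fn -2.704880611528793 T [-0.98559213  0.02294664 -0.0829031 ]
shift units [-0.00076097  0.00295909]
```

```bash
python3 - <<'E'
from push import *
p=arm.read_state()['position'][:2]
for th,yaw,c in [(62,137.5,3),(62,147.5,3),(62,147.5,0),(64,147.5,0),(74,147.5,0),(86,147.5,0)]:
    print(th,yaw,c,(tgt(th,yaw,42.8,c)[0]-p)/300)
E
```

```text
62 137.5 3 [ 0.00083084 -0.02181683]
62 147.5 3 [-0.00166798 -0.03557241]
62 147.5 0 [-0.00693753 -0.02707348]
64 147.5 0 [-0.00789165 -0.0240895 ]
74 147.5 0 [-0.01418798 -0.00976748]
86 147.5 0 [-0.0248781   0.00565288]
```

Emit:
play_rows([
  [[0.005,-0.009,0],0,0],
  [[0.001,-0.022,0],0.33,0],
  [[-0.0017,-0.0356,0],0.667,0],
  [[-0.0017,-0.0356,0],0.667,0],
  [[-0.0017,-0.0356,0],0.667,0],
])

```text
clock: 13.95
position: [440.0, -265.3, 306.8]
ee_rot: [-0.48, 0.877, 0.001, 0.002]
contact_force: [-0.6, 0.2, -1.0]
gripper_width: 43.0
```

```bash
python3 push.py 62 0;python3 push.py 63 0
```

```text
13.95 yaw 147.42681917638143 w 43.04790801536756 pos [ 439.97681618 -265.26147748  306.81601074] F [-0.5600141   0.2358403  -1.00082902] Fn 0.49554162017754444 T [ 0.02684306  0.03380291 -0.00304489]
shift units [-0.00583796  0.00810439]
13.95 yaw 147.42681917638143 w 43.04790801536756 pos [ 439.97681618 -265.26147748  306.81601074] F [-0.5600141   0.2358403  -1.00082902] Fn 0.5016037127204327 T [ 0.02684306  0.03380291 -0.00304489]
shift units [-0.006302    0.00960055]
```

Now continue in ~2° steps.

Emit:
play_rows([
  [[-0.004,0.006,0],0,0],
  [[-0.0063,0.0096,0],0,0],
  [[-0.0063,0.0096,0],0,0],
])

```text
clock: 14.32
position: [438.3, -262.5, 306.9]
ee_rot: [-0.48, 0.877, 0.001, 0.003]
contact_force: [2.2, -1.9, -1.9]
gripper_width: 42.8
```

Emit:
play_rows([
  [[-0.0011,0.003,0],0,0],
  [[-0.0011,0.003,0],0,0],
])

```text
clock: 14.58
position: [438.1, -261.8, 307.0]
ee_rot: [-0.48, 0.877, 0.001, 0.003]
contact_force: [1.9, -3.6, -1.2]
gripper_width: 42.8
```

Emit:
play_rows([
  [[-0.0012,0.0029,0],0,0],
  [[-0.0012,0.0029,0],0,0],
])

```text
clock: 14.82
position: [437.8, -261.3, 307.0]
ee_rot: [-0.48, 0.877, 0.0, 0.003]
contact_force: [1.4, -6.4, -1.9]
gripper_width: 42.7
```

```bash
python3 push.py 67 0;python3 push.py 69 0
```

```text
14.825 yaw 147.39334192462698 w 42.657742886572954 pos [ 437.84831584 -261.30638267  307.03209963] F [ 1.43420088 -6.36332444 -1.94442322] Fn -5.954433674448189 T [-1.65508416 -0.32101674 -0.16748545]
shift units [-0.00076971  0.00201017]
14.825 yaw 147.39334192462698 w 42.657742886572954 pos [ 437.84831584 -261.30638267  307.03209963] F [ 1.43420088 -6.36332444 -1.94442322] Fn -5.857856056789097 T [-1.65508416 -0.32101674 -0.16748545]
shift units [-0.00198027  0.00489963]
```

Emit:
play_rows([
  [[-0.0012,0.0029,0],0,0],
  [[-0.0012,0.0029,0],0,0],
])

```text
clock: 15.08
position: [437.7, -261.0, 307.1]
ee_rot: [-0.48, 0.877, -0.001, 0.003]
contact_force: [2.2, -6.7, -3.4]
gripper_width: 42.7
```

```bash
python3 push.py 67 0;python3 push.py 69 0
```

```text
15.075 yaw 147.3758117373647 w 42.748951322380634 pos [ 437.67952587 -260.98331218  307.07649433] F [ 2.19060872 -6.68627661 -3.35471669] Fn -6.666137751972211 T [-1.9709109  -0.42885513 -0.14338309]
shift units [-0.00033283  0.00103959]
15.075 yaw 147.3758117373647 w 42.748951322380634 pos [ 437.67952587 -260.98331218  307.07649433] F [ 2.19060872 -6.68627661 -3.35471669] Fn -6.5835129763985645 T [-1.9709109  -0.42885513 -0.14338309]
shift units [-0.00154339  0.00392905]
```

Emit:
play_rows([
  [[-0.0015,0.0042,0],0,0],
  [[-0.0015,0.0042,0],0,0],
])

```text
clock: 15.32
position: [437.4, -260.5, 307.1]
ee_rot: [-0.48, 0.877, -0.002, 0.003]
contact_force: [1.6, -8.6, -3.1]
gripper_width: 42.7
```

```bash
python3 push.py 67 0; python3 - <<'E'
from h import *
p=shot('wrist','w6.png')
cv2.imwrite('pics/w6b.png',cv2.resize(p['pixels'][150:384,100:420,::-1],None,fx=2,fy=2))
E
```

```text
15.325 yaw 147.3557101208356 w 42.67354880733688 pos [ 437.43226696 -260.50604879  307.14658916] F [ 1.61360062 -8.59915764 -3.10430917] Fn -7.852200140495734 T [-2.40277481 -0.40431321 -0.21679779]
shift units [ 0.00059983 -0.00059109]
```

View pics/w6b.png

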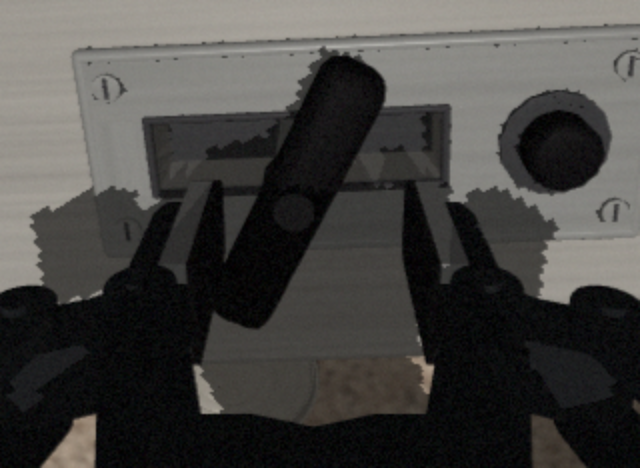

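```bash
python3 - <<'E'
from h import *
p=arm.get_image('wrist')
f=lambda u,v,z: atz(p,u/2+100,v/2+150,z)
a=f(357,72,157);d=f(293,212,157);b=f(243,312,157)
print(a,d,b,np.linalg.norm(a-b)); 
for v in (d-a,b-a,b-d): print(np.degrees(np.arctan2(v[1],v[0]))+30.2)
s=f(145,118,128);t=f(450,105,128); v=t-s; print('slot',np.degrees(np.arctan2(v[1],v[0])), np.linalg.norm(v))
E
```

```text
[ 408.59074668 -291.23317072  157.        ] [ 435.46683274 -272.53769938  157.        ] [ 458.04118785 -257.88267651  157.        ] 59.645633499092014
65.0231439460816
64.1966157867311
63.19118954918562
slot 150.08634683150984 74.03008991701023
```

Emit:
play_rows([
  [[0,-0.02,0],0,0],
  [[-0.004,-0.041,0.004],0,0],
  [[-0.004,-0.041,0.004],-0.3,0],
  [[-0.004,-0.041,0.004],-0.6,0],
  [[-0.004,-0.041,0.004],-0.847,0],
  [[-0.004,-0.041,0.004],-0.847,0],
])

```text
clock: 16.18
position: [436.1, -272.8, 308.4]
ee_rot: [-0.276, 0.961, -0.002, 0.002]
contact_force: [0.0, 0.1, -0.1]
gripper_width: 42.9
```

```bash
python3 st.py; python3 - <<'E'
from h import *
p=shot('wrist','w7.png')
cv2.imwrite('pics/w7b.png',cv2.resize(p['pixels'][150:384,100:420,::-1],None,fx=2,fy=2))
E
```

```text
16.18 [ 436.1 -272.8  308.4] yaw 122.02 F [ 0.   0.1 -0.1] T [-0.009 -0.016 -0.038] w 42.9
```

View pics/w7b.png

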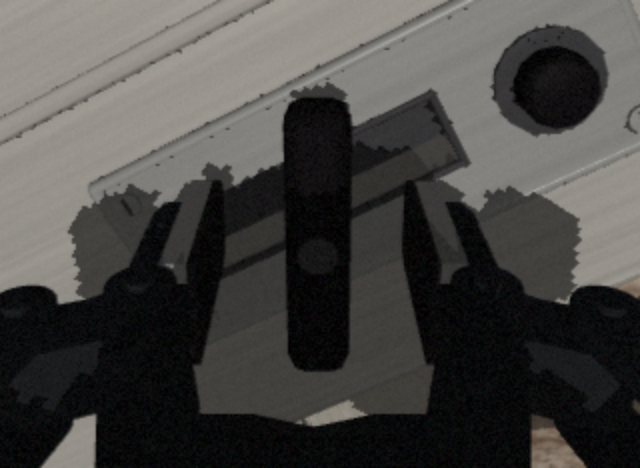

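Emit:
play_rows([
  [[0,0,0],0,0.5],
  [[0,0,0],0,0.6],
  [[0,0,0],0,1],
  [[0,0,0],0,1],
  [[0,0,0],0,1],
])

```text
clock: 16.85
position: [435.8, -272.4, 308.5]
ee_rot: [-0.276, 0.961, -0.002, 0.002]
contact_force: [-2.0, 4.7, 5.4]
gripper_width: 12.7
```

```bash
python3 st.py; python3 - <<'E'
import numpy as np
for ph in range(1,21):
    a=np.radians(ph);c,s=np.cos(a),np.sin(a)
    dx=141*c-48.5*s-141; dz=141*s+48.5*c-48.5
    h=np.array([.503,.864])*dx
    print(ph,np.round(np.r_[h,dz]/300,4))
E
```

```text
16.85 [ 435.8 -272.4  308.5] yaw 122.08 F [-2.   4.7  5.4] T [1.436 0.558 0.067] w 12.7
1 [-0.0015 -0.0025  0.0082]
2 [-0.003  -0.0051  0.0163]
3 [-0.0046 -0.0079  0.0244]
4 [-0.0062 -0.0107  0.0324]
5 [-0.008  -0.0137  0.0403]
6 [-0.0098 -0.0168  0.0482]
7 [-0.0117 -0.02    0.0561]
8 [-0.0136 -0.0234  0.0638]
9 [-0.0156 -0.0269  0.0715]
10 [-0.0177 -0.0304  0.0792]
11 [-0.0199 -0.0341  0.0867]
12 [-0.0221 -0.0379  0.0942]
13 [-0.0244 -0.0418  0.1016]
14 [-0.0267 -0.0459  0.1089]
15 [-0.0291 -0.05    0.1161]
16 [-0.0316 -0.0542  0.1233]
17 [-0.0341 -0.0586  0.1304]
18 [-0.0367 -0.063   0.1373]
19 [-0.0394 -0.0676  0.1442]
20 [-0.0421 -0.0723  0.151 ]
```

Emit:
play_rows([
  [[-0.0007,-0.0012,0.004],0,1],
  [[-0.0007,-0.0012,0.004],0,1],
])

```text
clock: 17.1
position: [435.7, -272.5, 309.1]
ee_rot: [-0.276, 0.961, -0.001, 0.002]
contact_force: [1.9, 2.9, -3.3]
gripper_width: 13.0
```

Emit:
play_rows([
  [[-0.0007,-0.0012,0.004],0,1],
  [[-0.0007,-0.0012,0.004],0,1],
])

```text
clock: 17.35
position: [435.6, -272.8, 309.7]
ee_rot: [-0.276, 0.961, -0.001, 0.002]
contact_force: [2.9, 2.7, -5.5]
gripper_width: 12.8
```

```bash
python3 st.py
```

```text
17.35 [ 435.6 -272.8  309.7] yaw 122.06 F [ 2.9  2.7 -5.5] T [ 1.099 -0.661  0.036] w 12.8
```

Emit:
play_rows([
  [[-0.0007,-0.0012,0.005],0,1],
  [[-0.0007,-0.0012,0.005],0,1],
])

```text
clock: 17.6
position: [435.4, -273.1, 311.0]
ee_rot: [-0.276, 0.961, -0.001, 0.002]
contact_force: [2.4, 2.6, -6.4]
gripper_width: 12.7
```

Emit:
play_rows([
  [[-0.0007,-0.0012,0.005],0,1],
  [[-0.0007,-0.0012,0.005],0,1],
])

```text
clock: 17.85
position: [435.1, -273.5, 312.5]
ee_rot: [-0.276, 0.961, -0.001, 0.002]
contact_force: [2.4, 2.8, -6.5]
gripper_width: 13.1
```

Emit:
play_rows([
  [[-0.0015,-0.0025,0.008],0,1],
  [[-0.003,-0.0051,0.0163],0,1],
  [[-0.0046,-0.0079,0.0244],0,1],
  [[-0.0062,-0.0107,0.0324],0,1],
  [[-0.0062,-0.0107,0.0324],0,1],
])

```text
clock: 18.48
position: [433.0, -276.9, 322.5]
ee_rot: [-0.276, 0.961, -0.001, 0.002]
contact_force: [2.2, 3.0, -6.2]
gripper_width: 12.7
```

```bash
python3 st.py
```

```text
18.48 [ 433.  -276.9  322.5] yaw 122.01 F [ 2.2  3.  -6.2] T [ 1.197 -0.725 -0.004] w 12.7
```

Emit:
play_rows([
  [[-0.0037,-0.0063,0.0158],0,1],
  [[-0.0076,-0.0132,0.0312],0,1],
  [[-0.0119,-0.0204,0.0464],0,1],
  [[-0.0164,-0.0281,0.0613],0,1],
  [[-0.0164,-0.0281,0.0613],0,1],
])

```text
clock: 19.1
position: [427.4, -285.6, 341.2]
ee_rot: [-0.276, 0.961, -0.0, 0.001]
contact_force: [-1.1, 1.0, -7.0]
gripper_width: 12.5
```

```bash
python3 st.py
```

```text
19.1 [ 427.4 -285.6  341.2] yaw 122.00 F [-1.1  1.  -7. ] T [ 0.856 -0.002  0.042] w 12.5
```

Emit:
play_rows([
  [[-0.0048,-0.0083,0.0144],0,1],
  [[-0.01,-0.0171,0.0284],0,1],
  [[-0.0154,-0.0264,0.0421],0,1],
  [[-0.0154,-0.0264,0.0421],0,1],
])

```text
clock: 19.6
position: [422.4, -293.7, 354.2]
ee_rot: [-0.276, 0.961, -0.0, 0.001]
contact_force: [-0.2, 1.4, -9.0]
gripper_width: 13.0
```

```bash
python3 st.py;python3 - <<'E'
import numpy as np
f=lambda ph:(lambda c,s:np.r_[np.array([.503,.864])*(141*c-48.5*s-141),141*s+48.5*c-48.5]/300)(np.cos(np.radians(ph)),np.sin(np.radians(ph)))
for p in range(22,60,2): print(p,np.round(f(p)-f(20),4),np.round(f(p)-f(30),4),np.round(f(p)-f(40),4))
E
```

```text
19.6 [ 422.4 -293.7  354.2] yaw 121.99 F [-0.2  1.4 -9. ] T [ 1.24  -0.187 -0.022] w 13.0
22 [-0.0056 -0.0096  0.0133] [ 0.0247  0.0424 -0.049 ] [ 0.0599  0.1029 -0.1   ]
24 [-0.0114 -0.0197  0.0262] [ 0.0188  0.0323 -0.0362] [ 0.0541  0.0929 -0.0871]
26 [-0.0175 -0.0301  0.0387] [ 0.0128  0.0219 -0.0237] [ 0.048   0.0825 -0.0746]
28 [-0.0238 -0.0408  0.0507] [ 0.0065  0.0111 -0.0116] [ 0.0417  0.0717 -0.0626]
30 [-0.0303 -0.052   0.0623] [0. 0. 0.] [ 0.0352  0.0605 -0.0509]
32 [-0.0369 -0.0635  0.0735] [-0.0067 -0.0115  0.0112] [ 0.0286  0.0491 -0.0398]
34 [-0.0438 -0.0753  0.0842] [-0.0136 -0.0233  0.0218] [ 0.0217  0.0373 -0.0291]
36 [-0.0509 -0.0874  0.0944] [-0.0206 -0.0354  0.032 ] [ 0.0146  0.0251 -0.0189]
38 [-0.0581 -0.0998  0.1041] [-0.0278 -0.0478  0.0417] [ 0.0074  0.0127 -0.0092]
40 [-0.0655 -0.1125  0.1133] [-0.0352 -0.0605  0.0509] [0. 0. 0.]
42 [-0.0731 -0.1255  0.122 ] [-0.0428 -0.0735  0.0596] [-0.0076 -0.013   0.0087]
44 [-0.0808 -0.1387  0.1301] [-0.0505 -0.0868  0.0678] [-0.0153 -0.0262  0.0168]
46 [-0.0886 -0.1522  0.1377] [-0.0583 -0.1002  0.0754] [-0.0231 -0.0397  0.0244]
48 [-0.0966 -0.1659  0.1448] [-0.0663 -0.1139  0.0824] [-0.0311 -0.0534  0.0315]
50 [-0.1047 -0.1798  0.1513] [-0.0744 -0.1278  0.089 ] [-0.0392 -0.0673  0.038 ]
52 [-0.1129 -0.1939  0.1572] [-0.0826 -0.1419  0.0949] [-0.0474 -0.0814  0.0439]
54 [-0.1212 -0.2081  0.1626] [-0.0909 -0.1562  0.1003] [-0.0557 -0.0956  0.0493]
56 [-0.1296 -0.2225  0.1674] [-0.0993 -0.1706  0.105 ] [-0.064  -0.11    0.0541]
58 [-0.138  -0.2371  0.1716] [-0.1078 -0.1851  0.1092] [-0.0725 -0.1246  0.0583]
```

Emit:
play_rows([
  [[-0.0056,-0.0096,0.0133],0,1],
  [[-0.0114,-0.0197,0.0262],0,1],
  [[-0.0175,-0.0301,0.0387],0,1],
  [[-0.0175,-0.0301,0.0387],0,1],
])

```text
clock: 20.1
position: [416.9, -302.8, 366.2]
ee_rot: [-0.275, 0.961, -0.0, 0.0]
contact_force: [1.0, 3.8, -7.9]
gripper_width: 13.3
```

```bash
python3 st.py; python3 - <<'E'
from h import *
q=shot('scene','s8.png');p=shot('wrist','w8.png')
cv2.imwrite('pics/c8.png',np.hstack([cv2.resize(q['pixels'][100:300,200:400,::-1],(400,400)),cv2.resize(p['pixels'][:,:,::-1],(400,400))]))
E
```

```text
20.1 [ 416.9 -302.8  366.2] yaw 121.98 F [ 1.   3.8 -7.9] T [ 2.089 -0.337  0.022] w 13.3
```

View pics/c8.png

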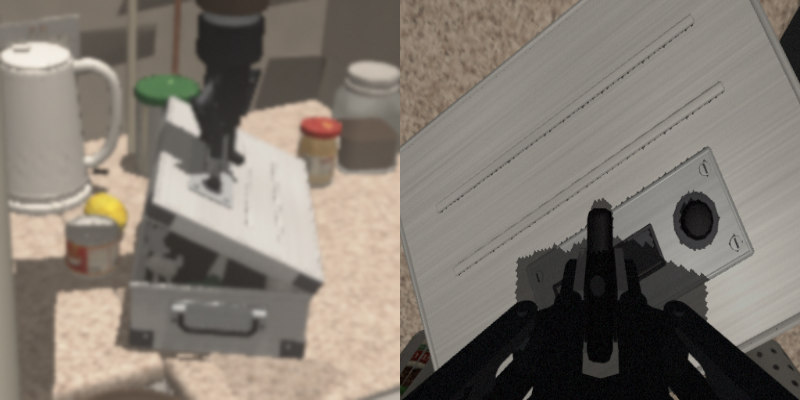

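Emit:
play_rows([
  [[0,0,0],0,0.5],
  [[0,0,0],0,0.4],
  [[0,0,0.005],0,0.4],
  [[0,0,0.1],0,0.4],
  [[0,0,0.25],0,0.6],
  [[0.1,0.17,0.3],0.3,1],
  [[0.2,0.34,0.3],0.6,1],
  [[0.206,0.341,0.3],0.927,1],
  [[0.206,0.341,0.3],0.927,1],
  [[0.206,0.341,0.3],0.927,1],
])

```text
clock: 21.45
position: [478.5, -200.9, 456.6]
ee_rot: [-0.497, 0.868, -0.001, 0.001]
contact_force: [-0.3, 0.9, 0.0]
gripper_width: 0.1
```

```bash
python3 st.py; python3 - <<'E'
from h import *
q=shot('scene','s9.png');p=shot('wrist','w9.png');t=shot('top','t9.png')
for n,i in (('w',p),('t',t),('s',q)): print([(np.round(d['centre'],1),round(d['conf'],2)) for d in arm.look_for('tee_bar',i)][:2])
cv2.imwrite('pics/c9.png',np.hstack([cv2.resize(q['pixels'][100:300,200:400,::-1],(400,400)),cv2.resize(p['pixels'][:,:,::-1],(400,400))]))
E
```

```text
21.45 [ 478.5 -200.9  456.6] yaw 149.63 F [-0.3  0.9  0. ] T [ 0.002  0.012 -0.016] w 0.1
[(array([ 422.3, -298. ,  219.5]), 0.98)]
[(array([ 416.8, -301.8,  210.5]), 0.5)]
[(array([ 415.1, -294.5,  205. ]), 0.48)]
```

View pics/c9.png

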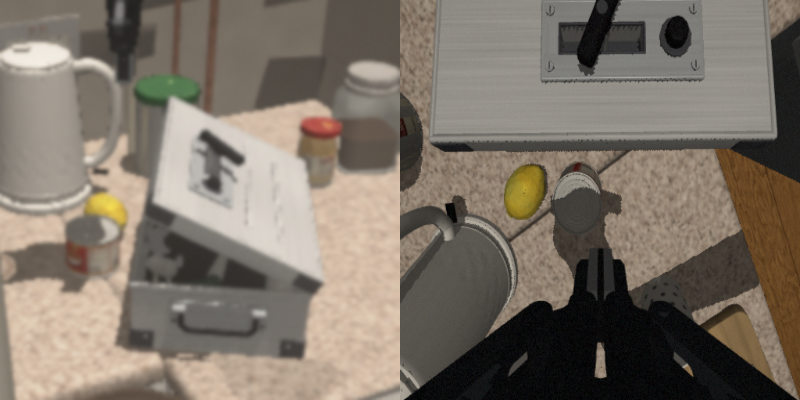

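View pics/t9.png

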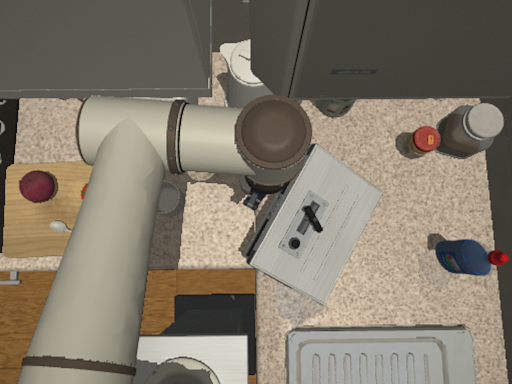

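```bash
python3 - <<'E'
from h import *
p=arm.get_image('wrist')
a=p['pixels'][90:200,0:512,::-1]; cv2.imwrite('pics/w9b.png',cv2.resize(a,None,fx=1.5,fy=1.5))
H=np.array([365.4,-394.8]);u=np.array([.503,.864])
for v,z in ((131,211),(143,190)):
    x=atz(p,237,v,z)[:2]-H; print(v,x@u,x@np.array([.864,-.503]))
s0=arm.read_state()['position']
for ph in range(24,62,2):
    a=np.radians(ph);c,s=np.cos(a),np.sin(a); d=207*c+3*s; zb=102+207*s-3*c
    t=np.r_[H+u*(d+11),zb-25+173]; print(ph,np.round(d),np.round(t,0))
E
```

```text
131 174.67011399506384 12.789692481871073
143 186.13772002598006 14.184457774505784
24 190.0 [ 467. -221.  331.]
26 187.0 [ 465. -223.  338.]
28 184.0 [ 464. -226.  345.]
30 181.0 [ 462. -229.  351.]
32 177.0 [ 460. -232.  357.]
34 173.0 [ 458. -236.  363.]
36 169.0 [ 456. -239.  369.]
38 165.0 [ 454. -243.  375.]
40 160.0 [ 452. -247.  381.]
42 156.0 [ 449. -251.  386.]
44 151.0 [ 447. -255.  392.]
46 146.0 [ 444. -259.  397.]
48 141.0 [ 442. -264.  402.]
50 135.0 [ 439. -268.  407.]
52 130.0 [ 436. -273.  411.]
54 124.0 [ 433. -278.  416.]
56 118.0 [ 430. -283.  420.]
58 112.0 [ 427. -288.  424.]
60 106.0 [ 424. -294.  428.]
```

View pics/w9b.png

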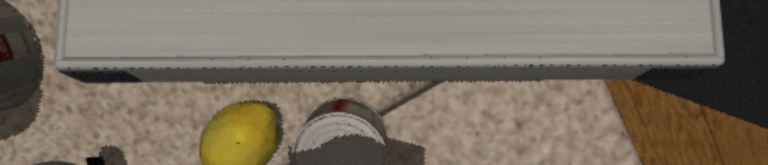

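Emit:
play_rows([
  [[0,0,-0.15],0,1],
  [[0,0,-0.3],0,1],
  [[0,0,-0.38],0,1],
  [[0,0,-0.38],0,1],
  [[-0.02,-0.035,-0.38],0,1],
  [[-0.035,-0.06,-0.38],0,1],
  [[-0.035,-0.06,-0.38],0,1],
])

```text
clock: 22.68
position: [467.7, -219.6, 343.3]
ee_rot: [-0.497, 0.868, -0.001, 0.001]
contact_force: [1.1, -0.3, -0.6]
gripper_width: -0.2
```

```bash
python3 st.py
```

```text
22.68 [ 467.7 -219.6  343.3] yaw 149.66 F [ 1.1 -0.3 -0.6] T [ 0.036 -0.006 -0.005] w -0.2
```

Emit:
play_rows([
  [[-0.01,-0.018,0.01],0,1],
  [[-0.018,-0.031,0.026],0,1],
  [[-0.025,-0.043,0.046],0,1],
  [[-0.032,-0.055,0.066],0,1],
  [[-0.032,-0.055,0.066],0,1],
])

```text
clock: 23.3
position: [458.5, -235.4, 364.1]
ee_rot: [-0.497, 0.867, -0.001, 0.003]
contact_force: [1.0, 6.5, 2.9]
gripper_width: -0.1
```

```bash
python3 st.py
```

```text
23.3 [ 458.5 -235.4  364.1] yaw 149.66 F [1.  6.5 2.9] T [ 1.82  -0.311 -0.014] w -0.1
```

Emit:
play_rows([
  [[-0.011,-0.019,0.028],0,1],
  [[-0.021,-0.039,0.056],0,1],
  [[-0.034,-0.059,0.083],0,1],
  [[-0.048,-0.079,0.11],0,1],
  [[-0.061,-0.102,0.134],0,1],
  [[-0.075,-0.125,0.156],0,1],
  [[-0.085,-0.142,0.171],0,1],
  [[-0.095,-0.159,0.186],0,1],
  [[-0.095,-0.159,0.186],0,1],
])

```text
clock: 24.42
position: [430.9, -282.5, 422.5]
ee_rot: [-0.498, 0.867, -0.003, 0.006]
contact_force: [3.6, 6.8, 4.7]
gripper_width: 0.0
```

```bash
python3 st.py; python3 - <<'E'
from h import *
q=shot('scene','s10.png');p=shot('wrist','w10.png')
cv2.imwrite('pics/c10.png',np.hstack([cv2.resize(q['pixels'][80:300,180:400,::-1],(400,400)),cv2.resize(p['pixels'][:,:,::-1],(400,400))]))
E
```

```text
24.42 [ 430.9 -282.5  422.5] yaw 149.72 F [3.6 6.8 4.7] T [ 1.736 -0.724 -0.025] w 0.0
```

View pics/c10.png

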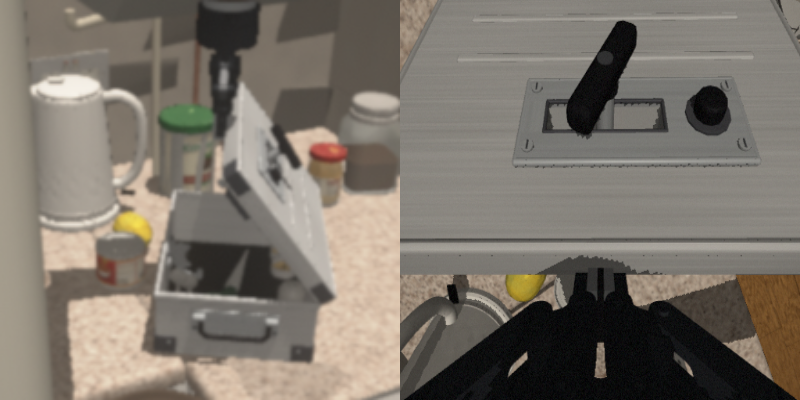

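Emit:
play_rows([
  [[0.04,0.07,0],0,1],
  [[0.1,0.17,0],0,1],
  [[0.13,0.22,0.05],0,1],
  [[0.13,0.22,0.15],0,1],
  [[0.13,0.22,0.15],0,1],
  [[0.13,0.22,0.15],0,1],
])

```text
clock: 25.28
position: [469.7, -216.5, 467.5]
ee_rot: [-0.498, 0.867, -0.003, 0.006]
contact_force: [0.7, 0.7, -0.1]
gripper_width: 0.4
```

```bash
python3 st.py; python3 - <<'E'
from h import *
q=shot('scene','s11.png');p=shot('wrist','w11.png');t=shot('top','t11.png')
for n in ('tin_beans','lemon','mug_a','lid_front','tee_bar'): print(n,[[(np.round(d['centre'],1),round(d['conf'],2)) for d in arm.look_for(n,i)][:1] for i in (q,t,p)])
cv2.imwrite('pics/c11.png',np.hstack([cv2.resize(q['pixels'][80:300,140:400,::-1],(400,340)),cv2.resize(t['pixels'][120:330,140:400,::-1],(400,340))]))
E
```

```text
25.28 [ 469.7 -216.5  467.5] yaw 149.71 F [ 0.7  0.7 -0.1] T [-0.046 -0.    -0.022] w 0.4
tin_beans [[], [(array([ 513.2, -168.1,   52. ]), 0.55)], [(array([ 527.9, -182.5,   53.2]), 0.98)]]
lemon [[(array([ 587.3, -223.6,   49.2]), 0.67)], [], [(array([ 598. , -232.2,   50. ]), 0.81)]]
mug_a [[], [(array([477. ,  21.1,  30.9]), 0.95)], [(array([475.3,   6.1,  28.8]), 0.65)]]
lid_front [[(array([ 330.8, -316.3,  222.3]), 0.82)], [(array([ 392.2, -337.3,  233.4]), 0.67)], [(array([ 423.1, -303.4,  275. ]), 0.58)]]
tee_bar [[(array([ 387.2, -349.9,  243.7]), 0.72)], [(array([ 393.1, -352.3,  247.7]), 0.52)], []]
```

View pics/c11.png

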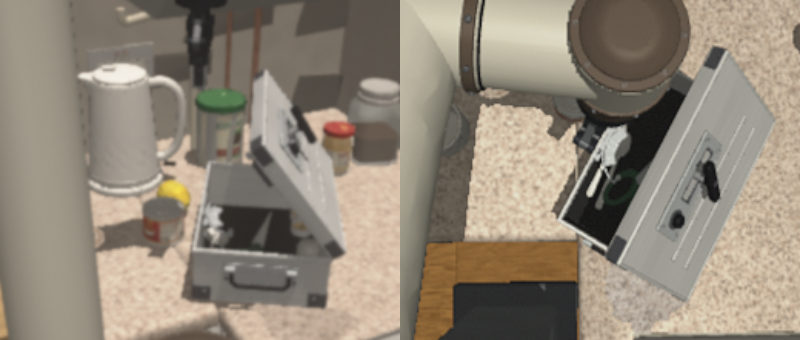

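```bash
python3 -c "
from bench import arm
print(arm.job_done())"
```

```text
the job is handed in; nothing more can be done
None
```

The chest is open: its lid stands at about 52°, the robot is touching nothing, and the job was handed in at about 25.5 s of the 67 s allowed. No verdict came back.

- **Button:** I pressed it with the shut fingertips in small steps. The force peaked at about 7.3 N, slightly above the roughly 6 N listed for full travel. It then dropped as the T-handle popped out, which the camera confirmed.
- **Latch:** I gripped the handle and turned it to 48°, then pushed one end of the bar in steps of about 2°. It met the stop at about 64° (1.1 rad), which I read from the push force rising from 3 N to about 9 N. That is roughly 0.2 N m on the handle. I regripped it about 2° short of that stop.
- **Lid:** I raised it by the handle to about 26°, with the first pull peaking at 6.5 N. The pull levelled off as the lid came up, so the latch was free. I then let go and pushed the lid's front edge up with the shut fingers, using about 9 N, and backed away.

**Last checks:**
- The lid angle of about 52° comes from the handle's position seen in two cameras.
- The force on the tool read about zero.
- The wrist camera showed the tin and lemon within about 7 mm of where they started. The top camera put the tin about 19 mm off, but the arm partly hid it there.
- The mug was partly hidden by the arm. Its reading came out 30–50 mm from the first one, so its place is not confirmed by picture. The gripper never went near it.

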